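Load the jar tray into the drying unit and lock it

TASK

Carry the tray of jars by its middle fin and set it down on the drying unit's ledge with its leading end well inside the mouth, and let go. Then grip it by its front pull, slide it gently but fully home against the back stop, let go, and turn the quarter-turn latch across its front until it snaps locked. Do not ram the tray or tip the jars, and leave the other things alone.

Things in the scene. Friction and masses are not known exactly. Their poses are not given: they have to be found in the camera images.
- tray_fin (a point): The fin standing from the middle of the loose tray, its carrying grip: 56 mm long (tray x), 12 mm thick (tray y), top 54 mm above the tray's underside. This point is on the tray's centre (near the balance point), 40 mm above the underside. Axes: x towards the leading end, z up. Tray floor is clear beside the fin, within 30 mm of the centre along tray x.
- tray_pull (a point): The pull at the tray's -x end: upright tab 10 mm thick (tray x), 40 mm wide (tray y), top 53 mm above the underside, centred 145 mm from the tray's centre, 45 mm in front of its body, on a flat neck 20 mm wide whose top is 9 mm above the underside. This point is in the tab's middle, 38 mm above the underside; axes as tray_fin.
- rack_mouth (a point): Middle of the drying unit's mouth, on its steel floor, 30 mm above the table; x points INTO the unit, z up. The floor runs out as a ledge 100 mm in front of the mouth, 170 mm wide. Rigid back stop 174.5 mm behind the mouth: when home, the tray's fin point is at x=+74.5 mm, its body still sticks out 25.5 mm over the ledge, its pull point is at x=-70.5 mm.
- latch (a joint): Quarter-turn latch on the ledge's left (+y), vertical axis. 0 = open, wing pointing to rack -x; turns counterclockwise from above to 1.571 = locked, wing across 3.5 mm clear of a home tray's front wall (blocked by one a few mm out). Stays put from 0 to 0.5. A spring ball resists (about 0.15 N m, 3 N at the stub) from 0.6 to 1.0 rad; past about 1.4 it drops behind the wing and holds it locked.
- latch_stub (a point): The latch's black upright round stub to push or hold, 12 mm diameter, 55 mm from the pivot axis, from 10 to 62 mm above the ledge. This point is on its axis 42 mm above the ledge and turns with the latch.
- latch_pivot (a point): The latch's turning axis, at the ledge surface, at x=-34 mm, y=+100 mm in the frame of rack_mouth (fixed). Disc and wing reach 14 mm above the ledge; the wing is 10 mm wide and reaches 68 mm from the axis. A 20 mm brass spring ball peeps 8 mm out of the ledge near it: the detent.
- jar0_center (a point): Centre of a loose lidded amber jar, 41 mm diameter, 42 mm tall, about 80 g, standing on the tray floor in its ribbed pocket at about x=+56, y=+38 mm of the tray's frame.
- jar1_center (a point): Centre of a loose lidded amber jar, 41 mm diameter, 42 mm tall, about 80 g, standing on the tray floor in its ribbed pocket at about x=+56, y=-38 mm of the tray's frame.
- jar2_center (a point): Centre of a loose lidded amber jar, 41 mm diameter, 42 mm tall, about 80 g, standing on the tray floor in its ribbed pocket at about x=-56, y=+38 mm of the tray's frame.
- jar3_center (a point): Centre of a loose lidded amber jar, 41 mm diameter, 42 mm tall, about 80 g, standing on the tray floor in its ribbed pocket at about x=-56, y=-38 mm of the tray's frame.
- reagent: Bystander: amber bottle with black cap, 68 mm diameter, 160 mm tall; origin under its middle. Leave alone.
- tape: Bystander: white tape ring 90 mm across, 24 mm high; origin under its middle. Leave alone.
- beaker: Bystander: glass beaker, 64 mm across, 80 mm tall; origin under its middle. Leave alone.
- tray: Loose flat aluminium tray with four small lidded jars, about 0.35 kg empty, drags with 3 to 9 N on steel. Body 200 (x) x 130 (y) mm, floor 4 mm thick, rim walls 14 mm high, low ribs (tops 12 mm above the underside) round each jar; leading end at +100 mm x, pull at the -x end. Origin at the middle of its underside, z up.
- rack: Low fixed drying unit: white sides, clear roof, grey control box. Side walls 134 mm apart (2 mm clearance each side of the tray), flared to 141 mm over the first 30 mm; clear height 65 mm over the floor, roof 6 mm thick from the mouth back; control box top 110 mm above the floor, from x=+120 mm. The fin passes under the roof, fingers on it do not. Origin on the table under rack_mouth, same axes.
Things that resemble listed ones, but are neither listed nor needed, are in the scene too. Leave any purple or turquoise look-alike of the part that bears jar2_center alone.

How it is judged:
By the outcome, as a careful person would: the job done as asked, in the order asked, and still so for the second after the job is handed in, with the robot touching nothing.
It also fails if it takes over 61 s, if anything falls off the work surface, if the arm or the gripper's body presses on something with over 40 N, if the wrist force passes 120 N, or if a joint passes its speed limit or range.

ROBOT

A 6-joint arm with a two-finger parallel gripper is mounted at the origin on the work surface. World frame = base frame: x ahead of the robot, y to its left, z up, the work surface at z = 0. Lengths are in m, angles in degrees, forces in N, time in s.
With the tool pointing down it reaches from about 0.25 to 0.725 m from the base axis. Payload 9.7 kg.
Tool frame: the origin (TCP) lies midway between the tips of the shut fingers; the grasp point (between the pads) lies bot.grasp_offset behind it (bot.grasp_offset is the distance from the TCP to the grasp point, in m); x points along the fingers, y is the direction in which the jaws open and shut, and the axes are right-handed (so a half turn about x gives the same grasp; the last joint's range is limited). The gripper opens to 85 mm and grips with 20 to 120 N. Pads are 22 mm wide; open, the fingers measure 114 mm over their backs; the gripper's body (76 mm by 85 mm) begins 54 mm behind the grasp point. The pads swing forward as they close: fully open they stand 13 mm farther back than shut.
Start: joints at [-72.078, 4.979, 10.078, 95.1, 0, 90], TCP at [0.169, -0.523, 0.231] pointing down, gripper open.
Joint ranges: [-179.16, 179.16], [-48.56, 103.87], [-65.8, 70.77], [-126.05, 130.52], [-82.76, 87.17], [-180, 180]. Speed limits (degrees/s): [127.2, 127.2, 147.25, 180, 180, 180].

INTERFACE

Orientations are given as [roll, pitch, yaw] about the fixed x, y, z axes, in that order (R = Rz(yaw) Ry(pitch) Rx(roll)).
In Python, from workcell import status, camera, bot gives the robot as it stands.
- The arm moves only by the shell command python3 -m jog 'ROWS' [OPENING] [FORCE]. ROWS is text: rows parted by semicolons, each of 4 numbers parted by spaces: the shift along the tool's x, y, z in mm, then the turn about the tool's x in degrees. A call has exactly 8 rows; each row is the pose to reach, as a shift and turn from the pose commanded when the call began, along the tool's axes at that moment; what a row does not reach only later rows make up. A row lasts 1/8 s, in which the tool goes at most 62.5 mm and 10.7 degrees, less where a joint would pass 70% of its speed; a pose out of reach is approached as far as the arm can. A call with a gripper value outside its range is refused whole. OPENING is the opening, from 0 (shut) to 1 (fully open), set as the call begins (- or left out, the last holds). The fingers move at their own pace and stop on an object; FORCE is the grip in N (left out, the last holds). Time passes only in rows, so rows that repeat a pose let the fingers close, or fill a call up. It gives the time, the measured TCP pose, the force and the opening at its end, in the units of the state.
- status.get_obs(): the state, without advancing time (a new reading comes with each control period).
- camera(name): name is "scene" or "top"; returns a dict with "color" (420x560x3 uint8, red, green, blue), "vfov" (degrees; the focal length in pixels is half the picture's height over the tangent of half this angle, whatever the lens; pixels are square), "cx", "cy" (the principal point, pixels), "D" ([k1, k2, p1, p2, k3] as OpenCV has them; the pictures are not rectified), "rvec" (rotation vector, rad) and "tvec" (3), from world to camera coordinates, as OpenCV has them. Camera axes: x right, y down, z forward; pixel columns grow to the right and rows downward; lengths in m; the calibration is good to about 2 mm. A picture is of the moment at which its call begins. There is no depth.
- bot.job_done(): hands the job in, once; it reports no verdict.
The state is a dict: "time": time; "q": joint angles; "qd": joint speeds; "joint_efforts": joint torques, N m; "ee_pos": TCP position; "tcp_rot": TCP orientation; "wrist_force": force on the tool from outside, world axes, zero at the start; "torque": the same for the moment, N m; "opening": finger opening in m.
Only numpy, scipy, OpenCV 4.12 (cv2) and the standard library are available. Lean on these libraries where they do the work, as an engineer would, in place of code of your own. Each camera call takes 0.05 s, during which the arm holds its last target. There are 200 camera calls.

## Working session

There is one attempt and no reset: what is moved stays moved. The work goes in short steps, Python scripts to look and compute and a shell command to move; the robot and the scene stay as the last step left them, time stands still between calls to the robot, and variables do not carry over. Pictures are saved under pics/ and viewed, about 8 in all and at most 12, crops included, and the job is handed in when it is done.

```bash
mkdir -p pics; ls
cat > h.py <<'E'
import numpy as np, cv2
from scipy.spatial.transform import Rotation as Ro
from workcell import status, camera, bot
def cam(n):
    c=camera(n); h,w=c["color"].shape[:2]
    f=h/2/np.tan(np.radians(c["vfov"])/2)
    c["K"]=np.array([[f,0,c["cx"]],[0,f,c["cy"]],[0,0,1]]); c["D"]=np.array(c["D"],float)
    c["R"]=cv2.Rodrigues(np.array(c["rvec"],float))[0]; c["t"]=np.array(c["tvec"],float).ravel()
    return c
def ray(c,uv,z):
    uv=np.array(uv,float).reshape(-1,1,2)
    n=cv2.undistortPoints(uv,c["K"],c["D"]).reshape(-1,2)
    d=np.c_[n,np.ones(len(n))]@c["R"]; o=-c["R"].T@c["t"]
    return o+d*((z-o[2])/d[:,2])[:,None]
def proj(c,P):
    return cv2.projectPoints(np.array(P,float).reshape(-1,1,3),cv2.Rodrigues(c["R"])[0],c["t"],c["K"],c["D"])[0].reshape(-1,2)
def save(c,name,crop=None,s=1):
    im=c["color"][...,::-1]
    if crop: x0,y0,x1,y1=crop; im=im[y0:y1,x0:x1]
    cv2.imwrite("pics/"+name,cv2.resize(im,None,fx=s,fy=s,interpolation=cv2.INTER_CUBIC))
E
python3 - <<'E'
from h import *
import pickle
for n in("scene","top"):
    c=cam(n); save(c,n+"0.png",s=1.4); pickle.dump(c,open(n+"0.pkl","wb")); print(n,c["K"][0,0],-c["R"].T@c["t"],c["D"])
o=status.get_obs(); print(o, bot.grasp_offset)
E
```

```text
pics
scene 410.5016110857227 [1.31882191 0.09387629 0.68305687] [0.02041086 0.         0.         0.         0.        ]
top 385.59469354495474 [ 0.39370981 -0.0049623   1.00068519] [-0.02142109  0.          0.          0.          0.        ]
{'time': 0.1, 'q': array([-7.20771343e+01,  5.00745497e+00,  1.00376923e+01,  9.50986258e+01,
        2.03827838e-03,  8.99995437e+01]), 'qd': array([-0.01668669, -0.18730651,  0.20658246, -0.09882175, -0.01910496,
       -0.0167599 ]), 'joint_efforts': array([ 8.56959614e-04, -5.21562123e+01,  4.65652263e+01,  1.59653270e-02,
        3.43007730e-05,  2.00024436e-05]), 'ee_pos': array([ 0.16920086, -0.5231091 ,  0.23064704]), 'tcp_rot': array([-91.70761897,  89.93158123, 106.21570175]), 'wrist_force': array([-0.13809421,  0.68926013, -0.2550429 ]), 'torque': array([ 0.01350375, -0.02443016, -0.02151635]), 'opening': 0.0850754327070765} 0.0187
```

View pics/top0.png

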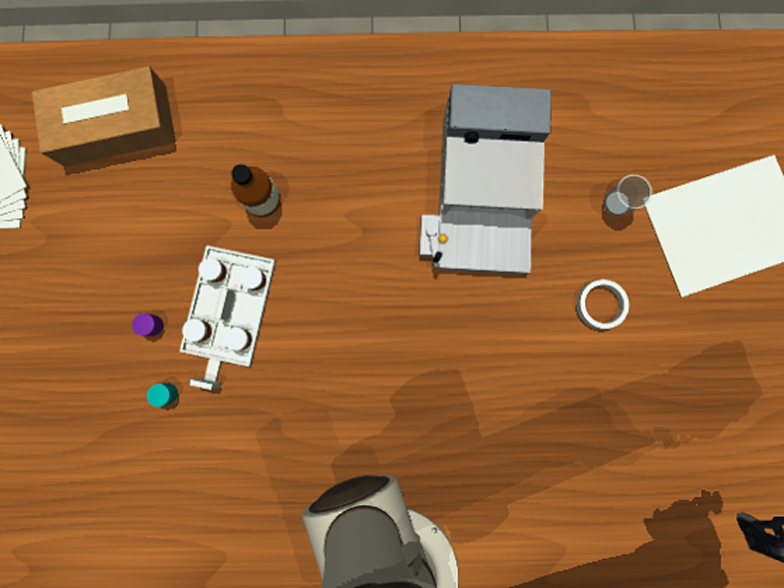

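View pics/scene0.png

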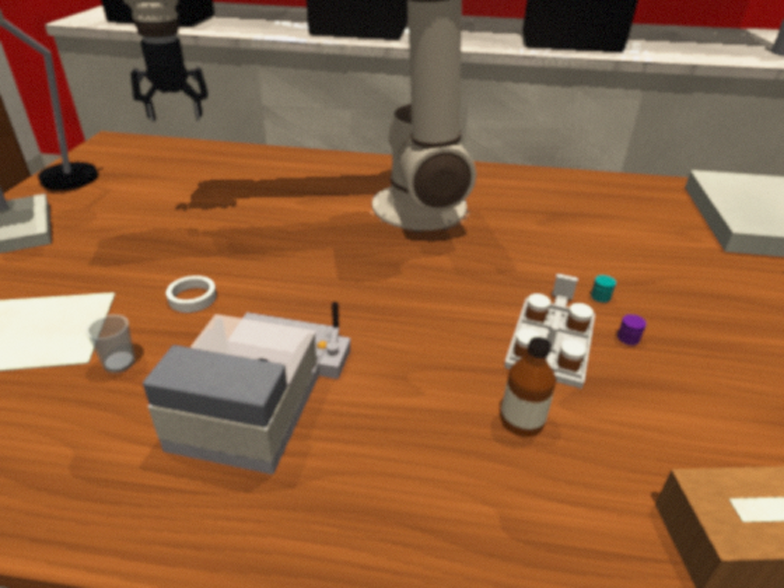

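Top view (1.4× px): the tray is at (228,305) with its leading end up and its pull at (205,384). The rack mouth is near (490,208), its ledge front at y≈270, and the latch stub at (437,257), left. The purple (147,324) and turquoise (161,395) jars stand loose off the tray, so jar2 is the white-lidded amber jar at (196,330). I'll confirm that in an enlarged crop.

Run:
```python
from h import *
import pickle
c=pickle.load(open("top0.pkl","rb"))
im=c["color"]
a=cv2.resize(im[165:285,90:210],None,fx=3.3,fy=3.3,interpolation=cv2.INTER_CUBIC)
b=cv2.resize(im[90:210,285:405],None,fx=3.3,fy=3.3,interpolation=cv2.INTER_CUBIC)
cv2.imwrite("pics/crop1.png",np.hstack([a,b])[...,::-1])
hsv=cv2.cvtColor(im,cv2.COLOR_RGB2HSV)
m=((hsv[...,1]<60)&(hsv[...,2]>110)).astype(np.uint8)
r=m.copy(); r[:,:120]=0; r[:,200:]=0; r[:170]=0; r[255:]=0
r=cv2.morphologyEx(r,cv2.MORPH_OPEN,np.ones((3,3)))
cs=max(cv2.findContours(r,0,2)[0],key=cv2.contourArea)
rect=cv2.minAreaRect(cs); bx=cv2.boxPoints(rect); print("tray box px",bx.tolist())
P=ray(c,bx,.014); print(P.round(4).tolist(),P.mean(0))
d=np.linalg.norm(P-np.roll(P,-1,0),axis=1);print(d)
```

```text
tray box px [[126.32697296142578, 250.21688842773438], [144.99888610839844, 172.86181640625], [196.05844116210938, 185.1865234375], [177.3865203857422, 262.5415954589844]]
[[0.4012, 0.3776, 0.014], [0.6008, 0.3346, 0.014], [0.5656, 0.201, 0.014], [0.368, 0.2469, 0.014]] [0.4839145  0.29003543 0.014     ]
[0.20409786 0.13818422 0.20292098 0.1348417 ]
```

View pics/crop1.png

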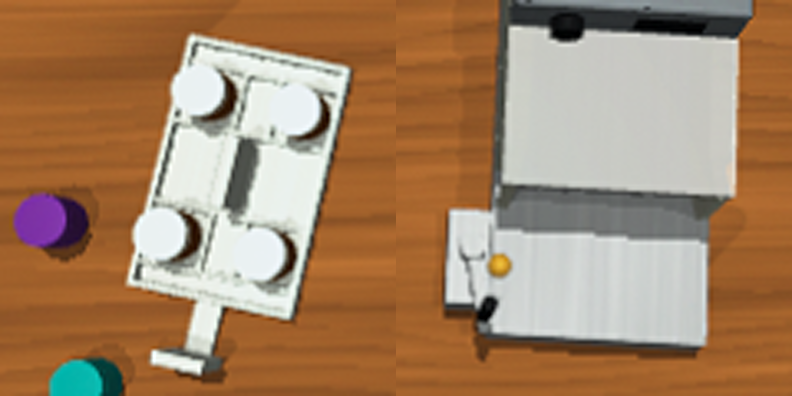

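Jar2 is the amber, white-lidded jar in the tray's lower-left pocket at crop (166,236). The purple (50,222) and turquoise (85,385) ones stand on the table and are look-alikes. Now measuring the corners.

Run:
```python
from h import *
import pickle
c=pickle.load(open("top0.pkl","rb"))
A=lambda p:[((x+.5)/3.3-.5+90,(y+.5)/3.3-.5+165) for x,y in p]
B=lambda p:[((x-396+.5)/3.3-.5+285,(y+.5)/3.3-.5+90) for x,y in p]
ang=lambda v:np.degrees(np.arctan2(v[1],v[0])).round(2)
T=ray(c,A([(190,35),(350,68),(293,320),(128,285)]),.014)
print("tray",T[:,:2].round(4).tolist(),T.mean(0),np.linalg.norm(T-np.roll(T,-1,0),axis=1), ang(T[0]-T[3]),ang(T[1]-T[2]),ang(T[0]-T[1])-90)
f=ray(c,A([(250,141),(243,215),(257,143)]),.054);print("fin top",f)
p=ray(c,A([(152,350),(210,362)]),.053);print("pull top",p)
L=ray(c,B([(479,333),(706,343),(708,240)]),.030);print("ledge",L, np.linalg.norm(L[1]-L[0]),ang(L[0]-L[1])-90,ang(L[2]-L[1]))
R=ray(c,B([(500,187),(735,198),(738,40),(507,28)]),.101);print("roof",R,np.linalg.norm(R[0]-R[1]),ang(R[0]-R[1])-90)
print("ball",ray(c,B([(499,265)]),.034),"stub top",ray(c,B([(490,299)]),.092), "stub base",ray(c,B([(480,327)]),.045))
# scene stub
s=pickle.load(open("scene0.pkl","rb"))
print("stub scene top",ray(s,[(335/1.4,304/1.4)],.092))
```

```text
tray [[0.5943, 0.3286], [0.5655, 0.2019], [0.3703, 0.2443], [0.3991, 0.3722]] [0.48229209 0.28673694 0.014     ] [0.12999567 0.19977176 0.13108427 0.19995064] -12.57 -12.26 -12.810000000000002
fin top [[0.50448765 0.2680895  0.054     ]
 [0.44916944 0.27238    0.054     ]
 [0.50288254 0.26280708 0.054     ]]
pull top [[0.35109487 0.33823025 0.053     ]
 [0.34167751 0.29522549 0.053     ]]
ledge [[ 0.54358997 -0.09220318  0.03      ]
 [ 0.53256579 -0.26751288  0.03      ]
 [ 0.6137672  -0.27332949  0.03      ]] 0.1756559760761616 -3.5999999999999943 -4.1
roof [[ 0.63962022 -0.1042619   0.101     ]
 [ 0.6285132  -0.27506728  0.101     ]
 [ 0.74836731 -0.28411434  0.101     ]
 [ 0.76027545 -0.11333179  0.101     ]] 0.17116612609711787 -3.719999999999999
ball [[ 0.59593534 -0.10890709  0.034     ]] stub top [[ 0.55880825 -0.09534685  0.092     ]] stub base [[ 0.54587502 -0.09175174  0.045     ]]
stub scene top [[ 0.56134029 -0.09215562  0.092     ]]
```

```bash
cat >> h.py <<'E'
MOUTH=np.array([.6365,-.1895,.030]); RY=-3.8
def rack(x,y,z=0):
    a=np.radians(RY); return MOUTH+[x*np.cos(a)-y*np.sin(a),x*np.sin(a)+y*np.cos(a),z]
def plan(tcp,jaw):
    "tcp world target, jaw axis world angle (mod 180) -> tool shift mm, turn deg (both choices)"
    o=status.get_obs(); R=Ro.from_euler('xyz',o["tcp_rot"],degrees=True).as_matrix()
    s=R.T@(np.array(tcp)-o["ee_pos"])*1000
    cur=np.degrees(np.arctan2(R[1,1],R[0,1])); d=(jaw-cur+90)%180-90
    # tool x down: +turn about tool x = clockwise seen from above
    print("t",round(o["time"],2),"jaw now",cur.round(2),"shift",s.round(1),"turn",round(-d,2),"or",round(-d+180*np.sign(d),2),"q",o["q"].round(1),"toolx",R[:,0].round(3))
E
python3 - <<'E'
from h import *
plan([.4823,.2867,.15],-12.5+90)
E
```

```text
t 0.1 jaw now -72.08 shift [  81.5 -674.1 -547.1] turn 30.42 or -149.58 q [-72.1   5.   10.   95.1   0.   90. ] toolx [-0.     0.001 -1.   ]
```

```bash
python3 -m jog '0 -30 -24 -9;0 -70 -57 -18;0 -115 -93 -27;0 -160 -130 -36;0 -205 -166 -45;0 -250 -203 -54;0 -295 -239 -63;0 -337 -273 -72' 0.6 40
python3 - <<'E'
from h import *
plan([.4823,.2867,.15],-12.5+90)
E
```

```text
time: 1.1
ee_pos: [0.3255, -0.1168, 0.2312]
tcp_rot: [72.9, 90.0, -16.9]
wrist_force: [1.4, -1.1, 0.9]
opening: 0.0514
t 1.1 jaw now 0.21 shift [  81.2  158.3 -403. ] turn -77.29 or 102.71 q [-19.8 -22.7 -14.1  98.5   0.   70. ] toolx [ 0. -0. -1.]
```

```bash
python3 -m jog '0 20 -50 -10;0 42 -106 -20;10 64 -162 -30;20 86 -218 -40;30 108 -274 -50;40 130 -330 -60;50 150 -380 -70;60 158 -403 -77.3' 0.6; python3 -m jog '0 0 0 0;0 0 0 0;0 0 0 0;0 0 0 0;0 0 0 0;0 0 0 0;0 0 0 0;0 0 0 0' 0.45
python3 - <<'E'
from h import *
plan([.4823,.2867,.0213],-12.5+90)
c=cam("top"); save(c,"above.png",(90,150,210,280),4.5)
s=cam("scene"); save(s,"above_s.png",(340,160,470,290),4.5)
a,b=cv2.imread("pics/above.png"),cv2.imread("pics/above_s.png")
b=cv2.resize(b,(540,585)); cv2.imwrite("pics/ab.png",cv2.resize(np.hstack([a,b]),None,fx=.74,fy=.74))
E
```

```text
time: 2.1
ee_pos: [0.484, 0.2866, 0.1697]
tcp_rot: [-143.5, 89.9, -155.8]
wrist_force: [0.5, -0.9, -0.6]
opening: 0.0513
time: 3.1
ee_pos: [0.4838, 0.2841, 0.1713]
tcp_rot: [-114.4, 90.0, -127.1]
wrist_force: [-0.3, 0.3, 0.4]
opening: 0.0382
t 3.1 jaw now 77.22 shift [150.    2.2  -2.1] turn -0.28 or 179.72 q [30.4  5.7  4.2 88.5 -0.  43.2] toolx [-0. -0. -1.]
```

View pics/ab.png

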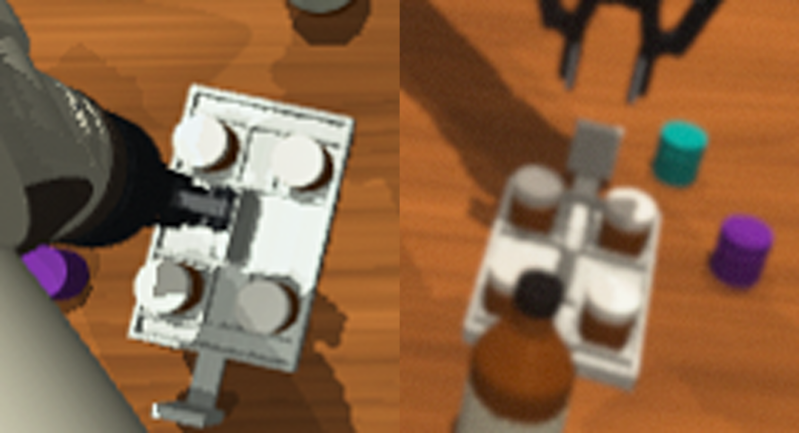

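The gripper (opening 38 mm) is centred above the fin and nothing is in its way: fin at (245,230), jars clear. Descending.

```bash
python3 -m jog '15 2 -1 0;40 2 -2 0;65 2 -2 0;90 2 -2 0;115 2 -2 0;135 2 -2 0;146 2 -2 0;150 2 -2 0' 0.45; python3 -m jog '0 0 0 0;0 0 0 0;0 0 0 0;0 0 0 0;0 0 0 0;0 0 0 0;0 0 0 0;0 0 0 0' 0 60;  python3 - <<'E'
from h import *
o=status.get_obs(); print(o["time"],o["ee_pos"],o["wrist_force"],o["opening"])
plan([.4823,.2867,.0213],-12.5+90)
E
```

```text
time: 4.2
ee_pos: [0.4819, 0.2864, 0.0204]
tcp_rot: [-137.9, 89.9, -150.7]
wrist_force: [-0.2, 0.4, -0.2]
opening: 0.0387
time: 5.2
ee_pos: [0.4828, 0.2869, 0.0221]
tcp_rot: [50.4, 89.9, 37.6]
wrist_force: [-0.8, 2.1, 5.4]
opening: 0.0113
5.2 [0.48276433 0.28687583 0.02205635] [-0.84427516  2.14818415  5.43472183] 0.011311451570330837
t 5.2 jaw now 77.22 shift [ 0.8 -0.3 -0.4] turn -0.28 or 179.72 q [ 30.7   7.7 -10.2  72.    0.   43.5] toolx [ 0.001  0.001 -1.   ]
```

```bash
python3 -m jog '-2 0 0 0;-7 0 0 0;-15 0 0 0;-25 0 0 0;-36 0 0 0;-46 0 0 0;-53 0 0 0;-56 0 0 0' 0 60;  python3 - <<'E'
from h import *
o=status.get_obs(); print(o["wrist_force"],o["torque"],o["opening"])
t=rack(-.225,0); t[2]=o["ee_pos"][2]; plan(t,RY+90)
E
```

```text
time: 6.2
ee_pos: [0.4825, 0.2866, 0.0779]
tcp_rot: [45.6, 90.0, 32.8]
wrist_force: [0.3, 1.3, -6.8]
opening: 0.0112
[ 0.27942899  1.31310501 -6.82703579] [-0.00605412  0.00345235 -0.00386631] 0.011181771831633328
t 6.2 jaw now 77.22 shift [-2.000e-01 -4.654e+02  3.320e+01] turn -8.98 or 171.02 q [30.7  6.2 -5.5 78.2  0.  43.5] toolx [ 0.001  0.    -1.   ]
```

```bash
python3 -m jog '0 -8 1 0;0 -28 2 -0.5;0 -58 4 -1;0 -93 7 -1.5;0 -130 9 -2.2;0 -168 12 -3;0 -206 15 -3.8;0 -244 17 -4.5';python3 -m jog '0 -38 0 -0.7;0 -76 0 -1.5;0 -112 0 -2.3;0 -146 0 -3;0 -176 -1 -3.6;0 -200 -1 -4.1;0 -215 -1 -4.4;0 -222 -1 -4.5';python3 - <<'E'
from h import *
import pickle
c=cam("top"); save(c,"carry.png",(250,80,410,270),3)
s=cam("scene"); save(s,"carry_s.png",(90,150,330,340),3)
a,b=cv2.imread("pics/carry.png"),cv2.imread("pics/carry_s.png")
cv2.imwrite("pics/carry2.png",cv2.resize(np.hstack([a,b]),None,fx=.66,fy=.66))
pickle.dump((c,s),open("carry.pkl","wb"))
o=status.get_obs(); print(o["wrist_force"],o["torque"],o["opening"],o["ee_pos"])
t=rack(-.225,0); t[2]=o["ee_pos"][2]; plan(t,RY+90)
E
```

```text
time: 7.2
ee_pos: [0.4437, 0.0426, 0.077]
tcp_rot: [-118.6, 90.0, -126.9]
wrist_force: [0.0, 0.5, -7.3]
opening: 0.0114
time: 8.2
ee_pos: [0.4108, -0.1758, 0.077]
tcp_rot: [-176.2, 90.0, 179.9]
wrist_force: [0.3, 0.8, -6.1]
opening: 0.0111
[ 0.12164376  0.00814131 -6.12915719] [ 0.02275908 -0.01955993 -0.02067761] 0.010753113982198463 [ 0.41126497 -0.17528507  0.0771311 ]
t 8.3 jaw now 86.16 shift [-0.   0.7  0.7] turn -0.04 or 179.96 q [-23.1  -9.4 -20.9  78.5  -0.  -19.2] toolx [-0.  0. -1.]
```

View pics/carry2.png

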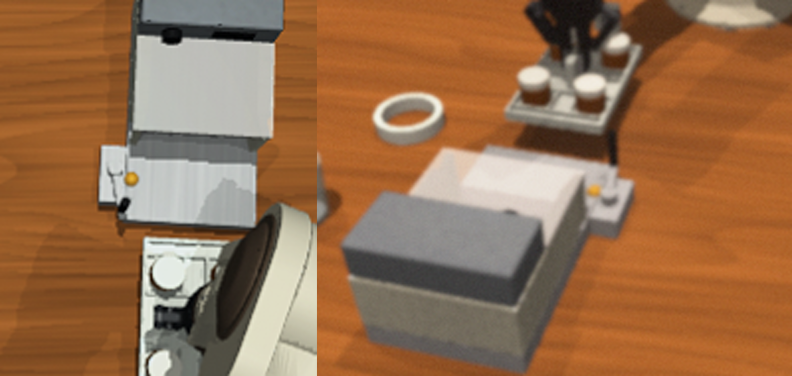

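Run:
```python
from h import *
import pickle
c,s=pickle.load(open("carry.pkl","rb"))
a=np.radians(-3.84); R=np.array([[np.cos(a),-np.sin(a)],[np.sin(a),np.cos(a)]])
cor=lambda x,y,z:np.r_[np.array([.4113,-.1753])+R@[x,y],z]
P=[cor(.1,.065,.069),cor(.1,-.0,.069),cor(-.07,.065,.069)]
RK=[rack(-.1,.085),rack(-.1,-.085),rack(-.02,-.085),rack(0,.0855,.071),rack(0,-.0855,.071),rack(.12,.0855,.071),rack(-.034,.1,.014)]
im=cv2.resize(c["color"][100:240,290:400,::-1],None,fx=5,fy=5,interpolation=cv2.INTER_CUBIC)
for p,col in [(P,(0,0,255)),(RK,(0,160,0))]:
    for u in proj(c,p): cv2.drawMarker(im,tuple(int(v) for v in ((u-[290,100]+.5)*5-.5)),col,0,11,1)
cv2.imwrite("pics/chk.png",cv2.resize(im,(471,600),interpolation=cv2.INTER_AREA))
```

```text
(no output)
```

View pics/chk.png

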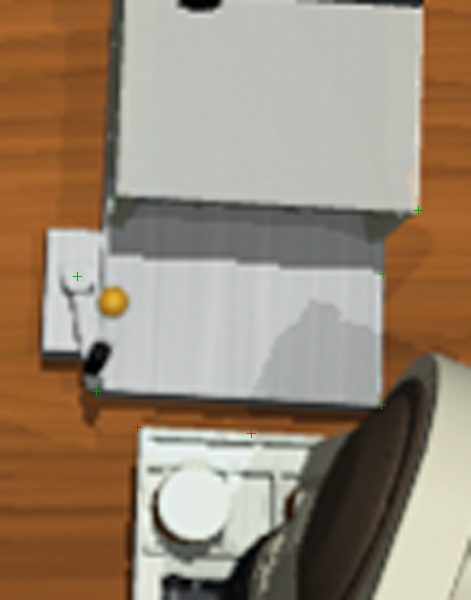

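Tray and rack both sit about 1 mm right of the model, so that offset cancels. Rack yaw is about −4.1°. Approaching the mouth.

```bash
sed -i 's/RY=-3.8/RY=-4.1/' h.py; python3 -m jog '0 0 4 0;0 0 15 0;0 1 33 0.1;2 1 54 0.2;7 1 76 0.3;13 1 97 0.3;18 1 112 0.3;20 1 119 0.3'
python3 - <<'E'
from h import *
t=rack(-.06,0); t[2]=.022+.034; plan(t,RY+90)
o=status.get_obs();print(o["wrist_force"],o["torque"])
c=cam("top"); 
im=cv2.resize(c["color"][100:230,290:410,::-1],None,fx=4.6,fy=4.6,interpolation=cv2.INTER_CUBIC)
cv2.imwrite("pics/chk2.png",im)
E
```

```text
time: 9.3
ee_pos: [0.5315, -0.1812, 0.0566]
tcp_rot: [163.7, 89.9, 159.6]
wrist_force: [-0.2, 0.3, -6.8]
opening: 0.0112
t 9.3 jaw now 85.97 shift [ 0.5 -0.8 45.3] turn 0.07 or -179.93 q [-18.8   6.8  -7.3  76.    0.  -14.8] toolx [-0.001  0.    -1.   ]
[-0.21032803  0.27624545 -6.76606743] [-0.00214009  0.00040606 -0.0183982 ]
```

View pics/chk2.png

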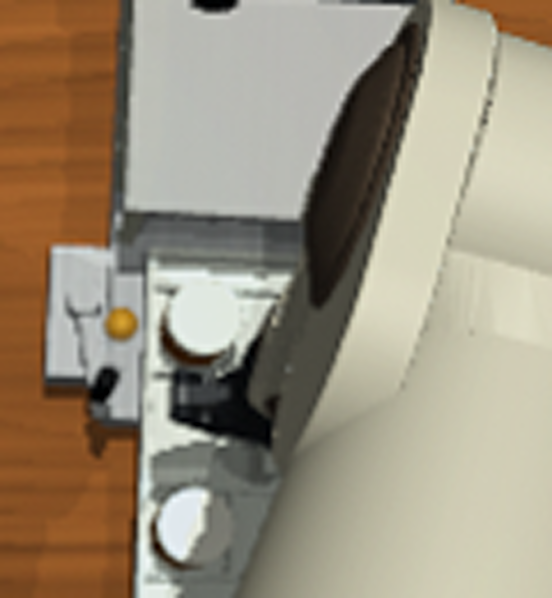

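Run:
```python
from h import *
c=cam("top"); o=status.get_obs()
a=np.radians(-4.03); R=np.array([[np.cos(a),-np.sin(a)],[np.sin(a),np.cos(a)]])
cor=lambda x,y,z:np.r_[o["ee_pos"][:2]+R@[x,y],z]
z=o["ee_pos"][2]-.022+.014
RK=[rack(0,.0705,0),rack(0,.0705,.065),rack(0,.085,0),rack(0,.085,.071),rack(-.1,.085)]
TR=[cor(.1,.065,z),cor(0,.065,z)]
im=cv2.resize(c["color"][130:200,300:370,::-1],None,fx=8,fy=8,interpolation=cv2.INTER_CUBIC)
for p,col in [(TR,(0,0,255)),(RK,(0,160,0))]:
    for u in proj(c,p): 
        w=(u-[300,130]+.5)*8-.5; print(w.round(0)); cv2.drawMarker(im,tuple(int(v) for v in w),col,0,11,1)
cv2.imwrite("pics/chk3.png",im)
```

```text
[177. 190.]
[166. 502.]
[156. 186.]
[180. 132.]
[112. 184.]
[134. 124.]
[ 99. 490.]
```

View pics/chk3.png

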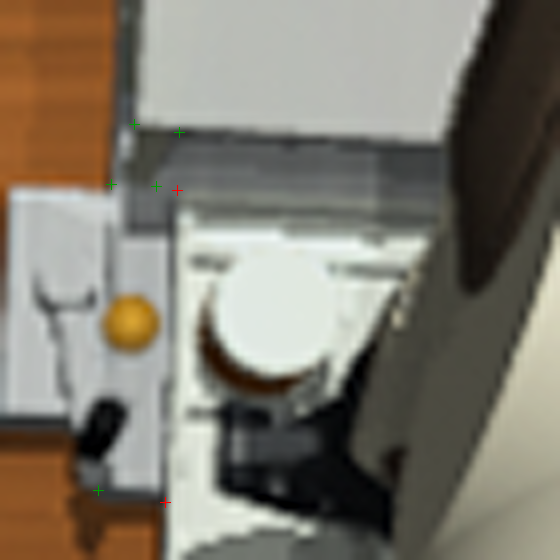

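```bash
python3 -m jog '0 0 2 0;0 -0.4 7 0;0 -0.8 14 0;0 -0.8 22 0;0 -0.8 30 0;0 -0.8 37 0;0 -0.8 42 0;0 -0.8 44 0'
python3 - <<'E'
from h import *
t=rack(-.06,0); t[2]=.022+.030; plan(t,RY+90)
o=status.get_obs();print(o["wrist_force"],o["torque"])
E
```

```text
time: 10.4
ee_pos: [0.5749, -0.1855, 0.0572]
tcp_rot: [178.8, 90.0, 174.8]
wrist_force: [1.1, -0.8, -6.4]
opening: 0.0109
t 10.4 jaw now 85.93 shift [5.2 0.4 1.7] turn 0.03 or -179.97 q [-17.9  12.5  -0.7  76.8  -0.  -13.8] toolx [-0.  0. -1.]
[ 1.11931051 -0.81316519 -6.42938589] [-0.04617817 -0.00222524 -0.03163817]
```

Leading end about 38 mm inside with no contact. Lowering gently.

```bash
python3 -m jog '0.5 0 0 0;1.5 0 0 0;2.5 0 0 0;3.5 0 0 0;4.3 0 0 0;5 0 0 0;5.3 0 0 0;5.3 0 0 0'; python3 -c "
from h import *
o=status.get_obs();print(o['wrist_force'],o['torque'],o['ee_pos'])"
```

```text
time: 11.4
ee_pos: [0.5746, -0.1856, 0.0521]
tcp_rot: [-16.4, 90.0, -20.5]
wrist_force: [-1.1, 0.9, -5.7]
opening: 0.0113
[-1.05394528  0.88036078 -5.72914509] [0.00297239 0.07970918 0.01355619] [ 0.57464717 -0.18555037  0.05210588]
```

```bash
python3 -m jog '0.4 0 0 0;0.8 0 0 0;1.2 0 0 0;1.6 0 0 0;1.6 0 0 0;1.6 0 0 0;1.6 0 0 0;1.6 0 0 0'; python3 -c "
from h import *
o=status.get_obs();print(o['wrist_force'],o['torque'],o['ee_pos'])"
```

```text
time: 12.4
ee_pos: [0.5747, -0.1855, 0.0521]
tcp_rot: [-13.8, 89.9, -17.9]
wrist_force: [-6.1, 1.4, 9.3]
opening: 0.0106
[-6.14997052  1.40398405  9.33606411] [ 0.48627094  1.36100224 -0.00519388] [ 0.57471233 -0.1855339   0.05209892]
```

```bash
python3 -m jog '-0.5 0 0 0;-0.8 0 0 0;-0.8 0 0 0;-0.8 0 0 0;-0.8 0 0 0;-0.8 0 0 0;-0.8 0 0 0;-0.8 0 0 0' 0.4; python3 -m jog '-5 0 0 0;-15 0 0 0;-30 0 0 0;-48 0 0 0;-66 0 0 0;-84 0 0 0;-96 0 0 0;-100 0 0 0' 0.4; python3 -c "
from h import *
o=status.get_obs();print(o['wrist_force'],o['opening'])
t=rack(-.06-.145,0); t[2]=.030+.0193+.05; plan(t,RY)"
```

```text
time: 13.4
ee_pos: [0.5747, -0.1855, 0.0512]
tcp_rot: [-4.3, 90.0, -8.4]
wrist_force: [-0.4, -0.4, 0.3]
opening: 0.0341
time: 14.4
ee_pos: [0.5749, -0.1856, 0.1521]
tcp_rot: [-16.4, 89.9, -20.5]
wrist_force: [0.4, 0.2, 0.2]
opening: 0.034
[0.398437   0.16989487 0.2196427 ] 0.03401608057753686
t 14.4 jaw now 85.93 shift [  52.7    0.6 -143.4] turn -89.97 or 90.03 q [-17.9  11.5   8.6  87.   -0.  -13.8] toolx [ 0.001 -0.    -1.   ]
```

```bash
python3 -m jog '0 0 -10 10;0 0 -28 20;0 0 -50 30;0 0 -74 40;0 0 -98 50;0 0 -120 60;0 0 -137 70;0 0 -145 80' 0.4
python3 - <<'E'
from h import *
plan([.4302,-.1752,.0493],RY)
c=cam("top"); s=cam("scene")
a=cv2.resize(c["color"][120:260,290:400,::-1],None,fx=3.6,fy=3.6,interpolation=cv2.INTER_CUBIC)
b=cv2.resize(s["color"][120:300,130:260,::-1],(364,504),interpolation=cv2.INTER_CUBIC)
cv2.imwrite("pics/pull.png",np.hstack([a,b]))
E
```

```text
time: 15.4
ee_pos: [0.429, -0.175, 0.1509]
tcp_rot: [-116.1, 90.0, 159.5]
wrist_force: [0.3, -1.1, -0.0]
opening: 0.0339
t 15.4 jaw now 5.58 shift [101.6   1.2   0.3] turn 9.68 or -170.32 q [-22.2  -7.7 -11.3  86.5  -0.   62.2] toolx [-0.001  0.    -1.   ]
```

View pics/pull.png

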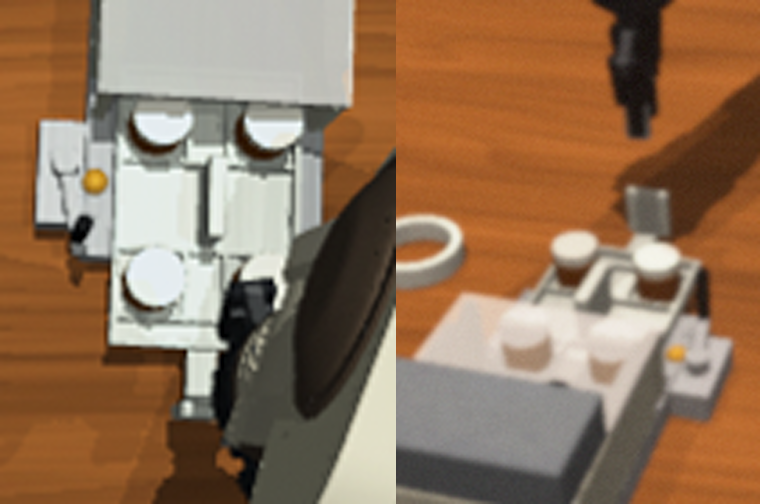

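The tray sits on the ledge with its front jars under the roof, all four upright, and the pull is under the gripper. Descending on the pull.

```bash
python3 -m jog '4 1 0 5;14 1 0 9.7;30 1 0 9.7;50 1 0 9.7;70 1 0 9.7;88 1 0 9.7;99 1 0 9.7;101.5 1 0 9.7' 0.4; python3 -m jog '0 0 0 0;0 0 0 0;0 0 0 0;0 0 0 0;0 0 0 0;0 0 0 0;0 0 0 0;0 0 0 0' 0 40
python3 - <<'E'
from h import *
o=status.get_obs();print(o['wrist_force'],o['torque'])
plan(rack(-.0705,0,.0193),RY)
E
```

```text
time: 16.5
ee_pos: [0.4307, -0.175, 0.0489]
tcp_rot: [-108.8, 89.9, 157.5]
wrist_force: [-0.2, 0.3, 1.0]
opening: 0.0344
time: 17.5
ee_pos: [0.4311, -0.1753, 0.05]
tcp_rot: [49.0, 90.0, -44.7]
wrist_force: [-2.7, -1.1, 4.8]
opening: 0.0094
[-2.65180354 -1.12551587  4.76264202] [-0.32060621  0.22474887 -0.18749075]
t 17.5 jaw now -3.78 shift [  0.8 135.3   0.2] turn 0.32 or -179.68 q [-22.1  -6.2 -21.1  75.1  -0.   71.7] toolx [ 0. -0. -1.]
```

```bash
python3 -m jog '-0.3 1 0 0;-0.3 4 0 0;-0.3 9 0 0;-0.3 16 0 0;-0.3 23 0 0;-0.3 30 0 0.1;-0.3 35 0 0.1;-0.3 38 0 0.1'
python3 - <<'E'
from h import *
o=status.get_obs();print(o['wrist_force'],o['torque'])
plan(rack(-.0705,0,.0193),RY)
E
```

```text
time: 18.5
ee_pos: [0.4683, -0.1774, 0.0503]
tcp_rot: [-96.9, 89.9, 169.2]
wrist_force: [-8.1, 0.5, 10.5]
opening: 0.0096
[-8.14787045  0.4731053  10.54107496] [ 0.05065454  1.34568956 -0.00886086]
t 18.5 jaw now -3.86 shift [ 0.8 98.2  0.5] turn 0.24 or -179.76 q [-20.7  -1.2 -16.3  75.   -0.   73.1] toolx [-0.002  0.    -1.   ]
```

```bash
python3 -m jog '-0.3 2 0 0;-0.5 7 0 0;-0.5 15 0 0;-0.5 24 0 0.1;-0.5 34 0.2 0.2;-0.5 44 0.4 0.2;-0.5 52 0.4 0.2;-0.5 56 0.4 0.2'
python3 - <<'E'
from h import *
o=status.get_obs();print(o['wrist_force'],o['torque'])
plan(rack(-.0705,0,.0193),RY)
E
```

```text
time: 19.5
ee_pos: [0.5243, -0.1815, 0.0503]
tcp_rot: [-104.0, 89.9, 162.0]
wrist_force: [-6.8, -0.0, 6.5]
opening: 0.0092
[-6.84070502 -0.03712438  6.50348172] [-0.01684648  0.95214662 -0.02777403]
t 19.5 jaw now -4.06 shift [ 1. 42. -0.] turn 0.04 or -179.96 q [-19.1   6.1  -8.7  75.3  -0.   75. ] toolx [-0.002  0.001 -1.   ]
```

```bash
python3 -m jog '-0.2 2 0 0;-0.2 6 0 0;-0.2 12 0 0;-0.2 18 0 0;-0.2 24 0 0;-0.2 29 0 0;-0.2 32 0 0;-0.2 33 0 0'; python3 -m jog '0 1 0 0;0 2 0 0;0 3 0 0;0 4 0 0;0 5 0 0;0 6 0 0;0 6.5 0 0;0 7 0 0'
python3 - <<'E'
from h import *
o=status.get_obs();print(o['wrist_force'],o['torque'])
plan(rack(-.0705,0,.0193),RY)
E
```

```text
time: 20.5
ee_pos: [0.5571, -0.1839, 0.0503]
tcp_rot: [-106.2, 89.9, 159.7]
wrist_force: [-4.6, -0.5, 4.3]
opening: 0.0092
time: 21.5
ee_pos: [0.5643, -0.1845, 0.0503]
tcp_rot: [-110.4, 89.9, 155.5]
wrist_force: [-3.9, 0.5, 1.7]
opening: 0.0092
[-3.94404987  0.53466497  1.74255362] [0.08765086 0.68562473 0.04824066]
t 21.5 jaw now -4.07 shift [ 1.   1.8 -0.1] turn 0.03 or -179.97 q [-18.1  11.3  -2.9  75.8   0.   76. ] toolx [-0.001  0.    -1.   ]
```

```bash
python3 -m jog '0 0.4 0 0;0 0.8 0 0;0 1.2 0 0;0 1.6 0 0;0 2 0 0;0 2.3 0 0;0 2.6 0 0;0 2.6 0 0'
python3 - <<'E'
from h import *
o=status.get_obs();print(o['wrist_force'],o['torque'])
plan(rack(-.0705,0,.0193),RY)
E
```

```text
time: 22.5
ee_pos: [0.5659, -0.1845, 0.0504]
tcp_rot: [-100.1, 89.8, 165.8]
wrist_force: [-10.5, 1.8, 1.1]
opening: 0.0097
[-10.53206888   1.81010098   1.06755517] [ 0.32949862  1.68020271 -0.03566698]
t 22.5 jaw now -4.09 shift [ 1.1  0.2 -0.1] turn 0.01 or -179.99 q [-18.1  11.6  -2.5  76.   -0.   76. ] toolx [-0.003  0.001 -1.   ]
```

```bash
python3 -m jog '0 0.3 0 0;0 0.6 0 0;0 0.9 0 0;0 1.2 0 0;0 1.5 0 0;0 1.5 0 0;0 1.5 0 0;0 1.5 0 0'
python3 - <<'E'
from h import *
o=status.get_obs();print(o['wrist_force'],o['torque'])
plan(rack(-.0705,0,.0193),RY)
E
```

```text
time: 23.5
ee_pos: [0.5659, -0.1844, 0.0503]
tcp_rot: [-97.4, 89.7, 168.5]
wrist_force: [-18.8, 4.0, 6.2]
opening: 0.0094
[-18.77491766   3.97488254   6.22149608] [ 0.4661453   3.07974508 -0.02287571]
t 23.5 jaw now -4.1 shift [1.  0.3 0. ] turn -0.0 or 180.0 q [-18.   11.8  -2.4  76.2  -0.   76.1] toolx [-0.006  0.001 -1.   ]
```

The tray is home: position is unchanged while the push rose to 19 N. Easing off, releasing and rising.

```bash
python3 -m jog '0 -1 0 0;0 -2 0 0;0 -2 0 0;0 -2 0 0;0 -2 0 0;0 -2 0 0;0 -2 0 0;0 -2 0 0' 0.3; python3 -m jog '-4 0 0 0;-14 0 0 0;-30 0 0 0;-48 0 0 0;-66 0 0 0;-84 0 0 0;-96 0 0 0;-100 0 0 0' 0.3
python3 - <<'E'
from h import *
o=status.get_obs();print(o['wrist_force'],o['opening'])
c=cam("top"); s=cam("scene")
import pickle; pickle.dump((c,s),open("home.pkl","wb"))
a=cv2.resize(c["color"][130:210,300:390,::-1],None,fx=5,fy=5,interpolation=cv2.INTER_CUBIC)
b=cv2.resize(s["color"][200:290,180:260,::-1],(356,400),interpolation=cv2.INTER_CUBIC)
cv2.imwrite("pics/home.png",np.hstack([a,b])[:, :800])
p=rack(-.034,.1); print("pivot",p)
E
```

```text
time: 24.5
ee_pos: [0.5668, -0.1848, 0.0507]
tcp_rot: [77.2, 90.0, -16.8]
wrist_force: [-0.5, 0.8, -0.1]
opening: 0.0256
time: 25.5
ee_pos: [0.5671, -0.1849, 0.1516]
tcp_rot: [75.0, 89.9, -19.0]
wrist_force: [0.9, -0.7, -1.1]
opening: 0.0255
[ 0.89053917 -0.68532099 -1.11556253] 0.025454356658785218
pivot [ 0.60973676 -0.08732501  0.03      ]
```

View pics/home.png

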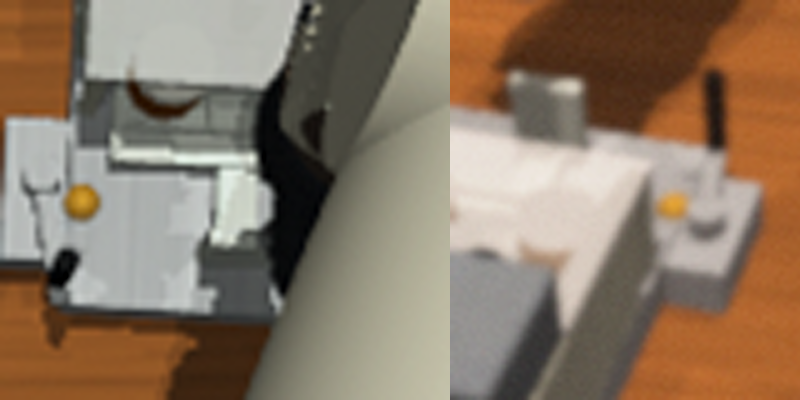

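Run:
```python
from h import *
import pickle
c,s=pickle.load(open("home.pkl","rb"))
A=lambda x,y:[((x+.5)/5-.5+300,(y+.5)/5-.5+130)]
B=lambda x,y:[((x-450+.5)/4.45-.5+180,(y+.5)/4.444-.5+200)]
inv=lambda p:np.array([[np.cos(np.radians(RY)),np.sin(np.radians(RY))],[-np.sin(np.radians(RY)),np.cos(np.radians(RY))]])@(p-MOUTH)[:2]
for n,p in [("top/top",ray(c,A(71,257),.092)),("top/base",ray(c,A(59,290),.042)),("sc/top",ray(s,B(714,74),.092)),("sc/blackbase",ray(s,B(715,145),.06)),("sc/base",ray(s,B(713,200),.04)),("ball",ray(c,A(81,202),.036))]:
    r=inv(p[0]); d=r-[-.034,.1]; print(n,p.round(4),r.round(4),np.linalg.norm(d).round(4),"lat ang",np.degrees(np.arctan2(-d[1],-d[0])).round(1))
```

```text
top/top [[ 0.557  -0.0969  0.092 ]] [-0.0859  0.0867] 0.0536 lat ang 14.4
top/base [[ 0.5492 -0.0954  0.042 ]] [-0.0938  0.0876] 0.0611 lat ang 11.7
sc/top [[ 0.5581 -0.0937  0.092 ]] [-0.085   0.0899] 0.052 lat ang 11.2
sc/blackbase [[ 0.5786 -0.0896  0.06  ]] [-0.0649  0.0955] 0.0313 lat ang 8.3
sc/base [[ 0.6002 -0.0865  0.04  ]] [-0.0436  0.1001] 0.0096 lat ang -0.5
ball [[ 0.5954 -0.1085  0.036 ]] [-0.0468  0.0778] 0.0256 lat ang 60.0
```

Run:
```python
from h import *
t=rack(-.0877,.0881,.0233); print(t); plan(t,RY-77.5)
```

```text
[ 0.55532337 -0.09535514  0.0533    ]
t 25.6 jaw now -4.08 shift [ 97.5 -17.8 -88.4] turn 77.52 or -102.48 q [-18.1  10.4   7.2  86.8  -0.   76. ] toolx [ 0. -0. -1.]
```

```bash
python3 -m jog '0 -1 -5 9.7;0 -4 -17 19.4;0 -7 -33 29;0 -10 -50 38.8;0 -13 -65 48.5;0 -16 -78 58;0 -17 -86 68;0 -18 -88 77.5' 0.45
python3 - <<'E'
from h import *
t=rack(-.0877,.0881,.0233); plan(t,RY-77.5)
c=cam("top"); s=cam("scene")
a=cv2.resize(c["color"][120:210,290:380,::-1],None,fx=4.44,fy=4.44,interpolation=cv2.INTER_CUBIC)
b=cv2.resize(s["color"][170:260,190:270,::-1],(356,400),interpolation=cv2.INTER_CUBIC)
cv2.imwrite("pics/stub.png",np.hstack([a[:400],b]))
E
```

```text
time: 26.6
ee_pos: [0.5547, -0.0951, 0.1498]
tcp_rot: [-20.7, 89.9, 167.4]
wrist_force: [0.1, 0.3, 0.5]
opening: 0.0382
t 26.6 jaw now -81.86 shift [96.5  0.4 -0.7] turn -0.26 or 179.74 q [ -9.7   5.9   2.1  86.2   0.  162.1] toolx [-0.001  0.    -1.   ]
```

View pics/stub.png

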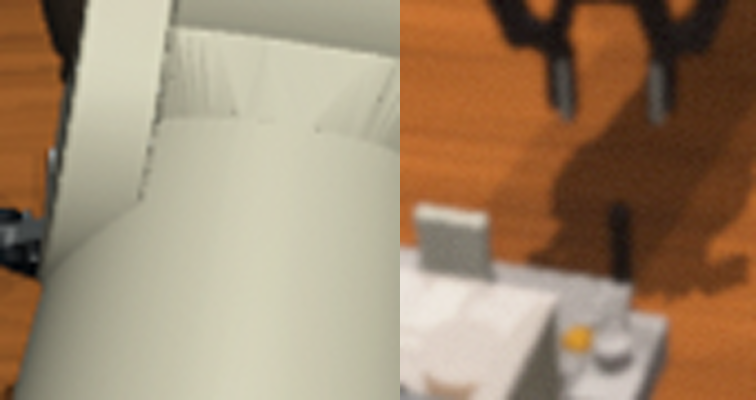

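The fingers straddle the stub in the scene view (fingers at 565 and 658, stub at 620). That is 11 pictures viewed, so I'm keeping the last for the final check. Descending.

```bash
python3 -m jog '5 0 0 0;17 0 0 0;33 0 0 0;49 0 0 0;65 0 0 0;80 0 0 0;92 0 0 0;96.5 0 0 0' 0.45; python3 -m jog '0 0 0 0;0 0 0 0;0 0 0 0;0 0 0 0;0 0 0 0;0 0 0 0;0 0 0 0;0 0 0 0' 0.1 20
python3 - <<'E'
from h import *
o=status.get_obs();print(o['wrist_force'],o['torque'])
t=rack(-.0877,.0881,.0233); plan(t,RY-77.5)
E
```

```text
time: 27.7
ee_pos: [0.5548, -0.0957, 0.0533]
tcp_rot: [-19.2, 90.0, 169.2]
wrist_force: [-0.4, -0.2, -0.2]
opening: 0.0385
time: 28.7
ee_pos: [0.5552, -0.0958, 0.0545]
tcp_rot: [159.3, 90.0, -12.3]
wrist_force: [-1.2, -0.2, 4.5]
opening: 0.0114
[-1.16483505 -0.17238962  4.48503594] [0.00201513 0.17252239 0.05224434]
t 28.7 jaw now -81.58 shift [ 1.2 -0.4 -0.2] turn 0.02 or -179.98 q [ -9.8   7.   -7.2  75.7  -0.  161.8] toolx [ 0.001 -0.    -1.   ]
```

The stub is held (11.4 mm). Swinging it along the arc.

```bash
python3 -m jog '0 4.8 -0.2 -5;0 9.6 -0.8 -10;0 14.2 -1.9 -15;0 18.8 -3.3 -20;0 23.2 -5.2 -25;0 27.5 -7.4 -30;0 31.5 -9.9 -35;0 35.4 -12.9 -40'
python3 - <<'E'
from h import *
def st():
    o=status.get_obs(); p=o['ee_pos']-rack(-.034,.1); a=np.degrees(np.arctan2(-p[1],-p[0]))
    print(o['wrist_force'],o['torque'],o['opening'],"r",np.hypot(*p[:2]),"theta",a-RY)
st()
E
```

```text
time: 29.7
ee_pos: [0.5734, -0.129, 0.0546]
tcp_rot: [130.0, 90.0, -1.4]
wrist_force: [0.2, 0.8, 5.5]
opening: 0.0114
[0.21987669 0.83526351 5.49529943] [ 0.20823152  0.00592028 -0.02447314] 0.011449137301743734 r 0.055261298898688214 theta 52.98297151940361
```

```bash
python3 -m jog '0 4.8 -0.2 -5;0 9.6 -0.8 -10;0 14.2 -1.9 -15;0 18.8 -3.3 -20;0 23.2 -5.2 -25;0 27.5 -7.4 -30;0 30.7 -9.4 -34;0 33.1 -11.1 -37'
cat >> h.py <<'E'
def st():
    o=status.get_obs(); p=o['ee_pos']-rack(-.034,.1); a=np.degrees(np.arctan2(-p[1],-p[0]))
    print(o['time'],o['wrist_force'],o['torque'],o['opening'],"r",np.hypot(*p[:2]),"theta",a-RY)
E
python3 -c "
from h import *
st()"
```

```text
time: 30.7
ee_pos: [0.6045, -0.1426, 0.0548]
tcp_rot: [-88.3, 89.9, 177.2]
wrist_force: [-15.8, 6.4, 16.3]
opening: 0.0113
30.7 [-15.79379829   6.36208251  16.30471442] [ 1.02995204  1.58408642 -0.01719733] 0.011278586670581247 r 0.05553232899640814 theta 88.666994862823
```

```bash
python3 -m jog '-0.5 0.3 0 0;-0.5 0.6 0 0;-0.5 0.9 0 0;-0.5 0.9 0 0;-0.5 0.9 0 0;-0.5 0.9 0 0;-0.5 0.9 0 0;-0.5 0.9 0 0'; python3 -c "
from h import *
st()"
```

```text
time: 31.7
ee_pos: [0.6047, -0.1424, 0.0549]
tcp_rot: [-90.9, 89.9, 174.6]
wrist_force: [-10.9, 1.3, 8.4]
opening: 0.0111
31.7 [-10.948097     1.27223527   8.41591727] [0.03940291 1.10358381 0.02360163] 0.011080995923344408 r 0.05535163570044455 theta 88.83240815352342
```

It is at the stop. Easing off, opening, rising and moving clear for the last look.

```bash
python3 -m jog '0 -0.6 0 0;0 -1 0 0;0 -1 0 0;0 -1 0 0;0 -1 0 0;0 -1 0 0;0 -1 0 0;0 -1 0 0' 0.23; python3 -m jog '-4 -1 0 0;-14 -1 0 0;-30 -1 0 0;-48 -1 0 0;-66 -1 0 0;-84 -1 0 0;-96 -1 0 0;-110 -1 0 0' 0.23; python3 -m jog '-10 -10 0 0;-25 -40 0 0;-40 -80 0 0;-50 -125 0 0;-50 -170 0 0;-50 -210 0 0;-50 -240 0 0;-50 -250 0 0'; python3 -m jog '0 0 30 0;0 0 70 0;0 0 110 0;0 0 150 0;0 0 190 0;0 0 220 0;0 0 240 0;0 0 250 0'
python3 - <<'E'
from h import *
c=cam("top"); s=cam("scene")
plan([.35,.1,.2],0)
a=cv2.resize(c["color"][120:210,295:390,::-1],None,fx=4.4,fy=4.4,interpolation=cv2.INTER_CUBIC)
b=cv2.resize(s["color"][200:290,170:255,::-1],(374,396),interpolation=cv2.INTER_CUBIC)
cv2.imwrite("pics/final.png",np.hstack([a[:396],b]))
u=np.array([c["color"].astype(int)[...,i] for i in range(3)])
E
```

```text
time: 32.7
ee_pos: [0.6034, -0.1425, 0.0559]
tcp_rot: [-85.3, 89.9, -179.9]
wrist_force: [-15.8, 1.1, 16.6]
opening: 0.0197
time: 33.7
ee_pos: [0.6039, -0.1424, 0.1653]
tcp_rot: [-97.0, 90.0, 168.4]
wrist_force: [-0.7, 0.2, 0.1]
opening: 0.0195
time: 34.7
ee_pos: [0.3534, -0.1223, 0.2151]
tcp_rot: [75.1, 89.9, -19.5]
wrist_force: [0.1, -0.2, 0.0]
opening: 0.0198
time: 35.7
ee_pos: [0.3349, -0.3723, 0.2143]
tcp_rot: [-141.2, 90.0, 124.2]
wrist_force: [0.6, -1.0, 0.2]
opening: 0.0197
t 35.8 jaw now -4.6 shift [  14.6  -22.8 -471.6] turn -4.6 or 175.4 q [-48.   -2.1   1.   93.1   0.   46.6] toolx [-0.  0. -1.]
```

View pics/final.png

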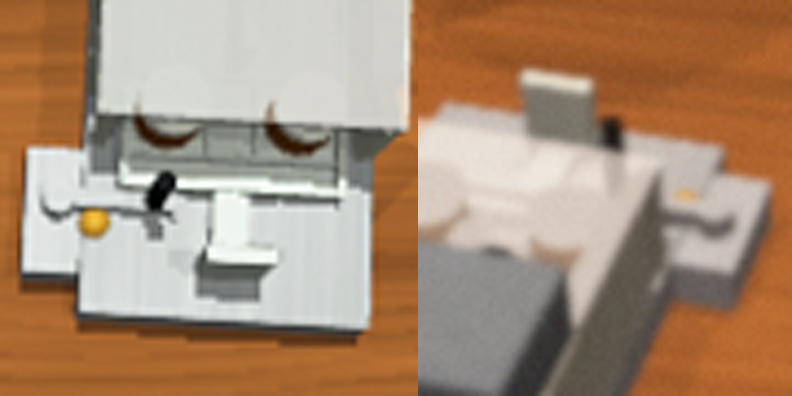

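Run:
```python
from h import *
c=cam("top")
A=lambda x,y:[((x+.5)/4.4-.5+295,(y+.5)/4.4-.5+120)]
for n,p in [("stubtop",ray(c,A(167,180),.092)),("wingtip",ray(c,A(172,215),.040)),("wingtip hi",ray(c,A(172,215),.044))]:
    d=p[0]-rack(-.034,.1); print(n,p.round(4),np.hypot(*d[:2]).round(4),(np.degrees(np.arctan2(-d[1],-d[0]))-RY).round(1))
# black mask centroid of stub (dark pixels) and predicted projection for several latch angles
g=c["color"][150:172,320:345].max(2); ys,xs=np.where(g<70); print("dark centroid",xs.mean()+320,ys.mean()+150,len(xs), "y range",ys.min()+150,ys.max()+150,xs.min()+320,xs.max()+320)
for th in (70,80,85,90):
    t=np.radians(th); k=rack(-.034-.055*np.cos(t),.1-.055*np.sin(t))
    print(th,proj(c,[k+[0,0,.035],k+[0,0,.062]]).round(1).tolist())
```

```text
stubtop [[ 0.6062 -0.1437  0.092 ]] 0.0565 90.5
wingtip [[ 0.5977 -0.1538  0.04  ]] 0.0675 83.8
wingtip hi [[ 0.5968 -0.1531  0.044 ]] 0.0671 83.0
dark centroid 331.3859649122807 158.40350877192984 57 y range 150 167 327 337
70 [[328.8, 170.6], [330.3, 168.3]]
80 [[329.9, 167.0], [331.5, 164.6]]
85 [[330.2, 165.1], [331.8, 162.6]]
90 [[330.4, 163.2], [331.9, 160.7]]
```

Run:
```python
from h import *
import pickle
c=cam("top"); o=pickle.load(open("top0.pkl","rb"))
f=lambda u:((u-[295,120]+.5)*4.4-.5).round(0).tolist()
print("rim pred",f(proj(c,[rack(-.0255,.065,.014),rack(-.0255,-.065,.014),rack(-.0255,.065,.0),rack(-.0755,0.02,.053),rack(-.0755,-.02,.053)])))
d=np.abs(c["color"].astype(int)-o["color"]).max(2)
for n,(x0,y0,x1,y1) in dict(reagent=(160,112,202,165),tape=(408,195,452,240),beaker=(425,120,470,155),purple=(92,220,118,242),turq=(100,270,130,294)).items():
    print(n,np.median(d[y0:y1,x0:x1]),(d[y0:y1,x0:x1]>60).sum())
print(status.get_obs()["wrist_force"]); bot.job_done()
```

```text
rim pred [[118.0, 184.0], [343.0, 196.0], [116.0, 189.0], [205.0, 261.0], [277.0, 265.0]]
reagent 5.0 0
tape 16.0 0
beaker 6.0 0
purple 6.0 0
turq 6.0 0
[ 0.15347067  0.19757932 -0.72028905]
the job is handed in; nothing more can be done
```

The job is done and handed in at about 36 s of the 61 s allowed, though no verdict is reported. I carried the tray by its fin and set it on the ledge with its leading end about 38 mm inside the mouth. After letting go, I gripped the pull and slid it home. I let go again, then held the latch stub and turned it round to its end position.

**Last checks:**
- **Tray home:** at the back stop the tray stopped moving while the push rose to 19 N. In the last picture its front rim is within about 2 mm of where a home tray should be.
- **Latch:** the gripper stopped at 88.8°, and the free stub afterwards measured about 90°. The wing tip read 84° at its edge, or about 88° once half the wing's width is allowed for. All of these are past the 80° drop-in point, but the snap itself was inferred from the angle, not seen.
- **Jars and other things:** the two rear jars stand upright under the roof. The front jars are hidden by the roof; they were upright when the tray was set down. The bottle, tape, beaker and both look-alike jars showed no change.
- **Robot:** it is well clear, with no load on the wrist.

**One oddity:** while opening the fingers at the latch I read 16 N each backwards and upwards, probably a finger brushing something nearby. It was gone after I lifted away, and nothing appeared to have moved.

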